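# Pick the middle saucepan out of a nested set

### The job

The order is for the middle saucepan of the nested set of three. Take the nest apart from the top: first stand the small pan on the black rubber mat and let go of it, then stand the medium pan in the middle of the parcel scale's plate, and last put the small pan back down inside the large one with its handle fanned about 45 degrees to either side of the large pan's handle. Set every pan down upright rather than dropping it, leave the large pan where it is and do not disturb the other goods on the bench.

Things in the scene. Friction and masses are not known exactly. Their poses are not given: they have to be found in the camera images.
- small_center (a point): Loose steel saucepan with one straight black bar handle, the smallest of the nest; at the start it stands in the medium pan. Outer diameter 84 mm, straight wall 3 mm thick, bowl 64 mm tall, floor 4 mm thick, about 200 g. This point lies on the bowl's axis, half-way up (32 mm above its underside); x points along the handle, z up.
- small_grip (a point): Point in the small pan's handle, mid-height of the bar, 105 mm out from the bowl's axis and 66 mm above the pan's underside: a good place to pinch across the bar, which is 16 mm wide, 12 mm tall (4 mm under the rim to 8 mm over it), level, and ends 131 mm from the axis. Same axes as the pan. The pan's centre of mass lies about 35 to 40 mm from the axis towards the handle.
- medium_center (a point): Loose steel saucepan with one straight black bar handle, the middle one; at the start it stands in the large pan. Outer diameter 112 mm, straight wall 3 mm thick, bowl 60 mm tall, floor 4 mm thick, about 300 g. This point lies on the bowl's axis, half-way up (30 mm above its underside); x points along the handle, z up.
- medium_grip (a point): Point in the medium pan's handle, mid-height of the bar, 105 mm out from the bowl's axis and 62 mm above the pan's underside: a good place to pinch across the bar, which is 16 mm wide, 12 mm tall (4 mm under the rim to 8 mm over it), level, and ends 141 mm from the axis. Same axes as the pan. The pan's centre of mass lies about 35 to 40 mm from the axis towards the handle.
- large_center (a point): Loose steel saucepan with one straight black bar handle, the biggest, at the bottom of the nest, on the bench. Outer diameter 140 mm, straight wall 3 mm thick, bowl 56 mm tall, floor 4 mm thick, about 550 g. This point lies on the bowl's axis, half-way up (28 mm above its underside); x points along the handle, z up.
- scale_top (a point): Parcel scale fixed to the bench: a square aluminium plate 170 x 170 mm on a grey body, with a low grey display panel along one edge. This point is the centre of the plate's upper face, 34 mm above the bench; z up, the display lies on its -x side. The plate does not move.
- mat_top (a point): Round black rubber mat, 156 mm across and 4 mm thick, fixed to the bench. This point is the centre of its upper face.
- small_pan: Small pan again; its origin lies at the centre of its underside, x along its handle, z up.
- medium_pan: Medium pan again; its origin lies at the centre of its underside, x along its handle, z up.
- large_pan: Large pan again; its origin lies at the centre of its underside, x along its handle, z up. Its handle is a like bar, its outer end 140 mm from the axis, top 64 mm above the bench. From above at the start, the medium handle lies 50 to 65 degrees anticlockwise of the large one, the small handle another 50 to 65 degrees on; each handle passes over the rims below.
- soap_carton: Bystander: yellow carton 60 x 90 x 35 mm; origin under its centre.
- tape_roll: Bystander: roll of clear tape lying flat, 90 mm across, 38 mm tall; origin under its centre.
- tin: Bystander: flat round aluminium tin with a lid, 76 mm across, 38 mm tall; origin under its centre.
- gift_box: Bystander: brown gift box 70 x 100 x 35 mm; origin under its centre.
- bottle_a: Bystander: amber bottle, 62 mm across, 120 mm tall, at the far side; origin under its centre.
- bottle_b: Bystander: another amber bottle like it.
- bottle_c: Bystander: clear glass bottle of the same size.
Things that resemble listed ones, but are neither listed nor needed, are in the scene too. What is shaped like the large_pan but green is not meant.

How it is judged:
On the way, in this order (a step that is already met when the one before it is completed fails the run):
1. the small pan stands on the mat, released, while the medium pan is still in the large one (horizontal distance between small_center and mat_top below 0.045 m and z of small_center in the frame of mat_top between 0.028 and 0.036 m and angle between each of small_center, medium_center's own z axis and vertical below 0.06 rad and contact force between the fingers and small_pan below 0.1 N and horizontal distance between medium_center and large_center below 0.02 m and z of medium_center in the frame of large_center between 0.002 and 0.01 m), for 0.2 s.
2. the medium pan stands on the scale, released, while the small pan waits on the mat (horizontal distance between medium_center and scale_top below 0.03 m and z of medium_center in the frame of scale_top between 0.026 and 0.034 m and angle between each of medium_center, small_center's own z axis and vertical below 0.06 rad and contact force between the fingers and medium_pan below 0.1 N and horizontal distance between small_center and mat_top below 0.045 m and z of small_center in the frame of mat_top between 0.028 and 0.036 m), for 0.2 s.
At the end, for the whole second after the job is handed in: Medium pan upright on the scale, within 30 mm of the plate's centre; small pan flat on the floor inside the large pan, its handle 22 to 69 degrees to either side of the large handle; large pan upright within 30 mm of its start; all released and at rest (horizontal distance between medium_center and scale_top below 0.03 m and z of medium_center in the frame of scale_top between 0.026 and 0.034 m and angle between each of medium_center, small_center, large_center's own z axis and vertical below 0.06 rad and horizontal distance between small_center and large_center below 0.03 m and z of small_center in the frame of large_center between 0.004 and 0.012 m and x of small_grip in the frame of large_center above 0 m and angle between the x axis of small_center and the x axis of large_center, either way round between 0.38 and 1.2 rad and distance of large_center from where it was at the start of the episode below 0.03 m and contact force between the fingers and small_pan below 0.1 N and linear speed of each of small_pan, medium_pan, large_pan below 0.03 m/s and contact force between the fingers and medium_pan below 0.1 N); the robot touches nothing.
It fails at once if the small pan is dropped (falls free faster than 0.6 m/s) (linear speed of small_pan above 0.6 m/s and contact force between the fingers and small_pan below 0.1 N).
It fails at once if the medium pan is dropped (falls free faster than 0.6 m/s) (linear speed of medium_pan above 0.6 m/s and contact force between the fingers and medium_pan below 0.1 N).
It fails at once if a pan is tipped by more than 40 degrees (angle between any of small_center, medium_center, large_center's own z axis and vertical above 0.7 rad).
It fails at once if a bystander is moved by more than 40 mm (distance of any of soap_carton, tape_roll, tin, gift_box, bottle_a, bottle_b, bottle_c from where it was at the start of the episode above 0.04 m).
It also fails if it takes over 72 s, if anything falls off the work surface, if the arm or the gripper's body presses on something with over 40 N, if the wrist force passes 120 N, or if a joint passes its speed limit or range.

### The arm

A 6-joint arm with a two-finger parallel gripper is mounted at the origin on the work surface. World frame = base frame: x ahead of the robot, y to its left, z up, the work surface at z = 0. Lengths are in m, angles in rad, forces in N, time in s.
With the tool pointing down it reaches from about 0.225 to 0.725 m from the base axis. Payload 3.1 kg.
Tool frame: the origin (TCP) lies at the very end of the fingers, on their centre line; the grasp point (between the pads) lies ctrl.grasp_offset behind it (ctrl.grasp_offset is the distance from the TCP to the grasp point, in m); z points along the fingers, y is the line along which they close (so a half turn about z gives the same grasp; the last joint's range is limited). The gripper opens to 85 mm and grips with 20 to 120 N. Pads are 22 mm wide; open, the fingers measure 114 mm over their backs; the gripper's body (76 mm by 85 mm) begins 54 mm behind the grasp point. The pads swing forward as they close: fully open they stand 13 mm farther back than shut.
Start: joints at [-1.3, 0.048, 0.099, 1.622, 0, 1.443], TCP at [0.204, -0.484, 0.231] pointing down, gripper open.
Joint ranges: [-2.91, 2.91], [-0.99, 1.94], [-1.21, 1.42], [-2.12, 2.29], [-1.49, 1.47], [-3.14, 3.14]. Speed limits (rad/s): [2.79, 2.79, 3.14, 3.14, 3.14, 3.14].

### API

Orientations are given as [roll, pitch, yaw] about the fixed x, y, z axes, in that order (R = Rz(yaw) Ry(pitch) Rx(roll)).
In Python, from plant import ctrl gives the robot as it stands.
- The arm moves only by the tool servo_tool, never from a script. Its argument "plan" is one flat list of numbers, 7 for each row, row after row: the shift along the world's x, y, z in cm, then the turn, a rotation vector about the world's x, y, z in rad, then the closure, from 0 (fully open) to 1 (shut). A call has 1 to 8 rows; each row shifts and turns the commanded pose from where the row before left it; what a row does not reach is not made up. A row lasts 1/12 s, in which the tool goes at most 41.7 mm and 7.16 degrees, less where a joint would pass 70% of its speed; a pose out of reach is approached as far as the arm can. A call with a gripper value outside its range is refused whole. The fingers move at their own pace and stop on an object; "grip_force" is the grip in N (left out, the last holds). Time passes only in rows, so rows that do not move let the fingers close. It gives the time, the measured TCP pose, the force, the opening and the grip force at its end, in the units of the state.
- ctrl.get_obs(): the state, without advancing time (a new reading comes with each control period).
- ctrl.snapshot(name): name is "side" or "top" or "wrist"; returns the picture (420x560x3 uint8, red, green, blue); there is no depth.
- ctrl.calibration(name): a dict with "fx", "fy", "cx", "cy" (pixels), "world_from_camera" (4x4, takes a point from camera to world coordinates); the wrist camera has in their place "tool_from_camera" (4x4, takes a point from camera to tool coordinates, whose origin is the TCP and whose axes are the flange's). Camera axes: x right, y down, z forward; pixel columns grow to the right and rows downward; lengths in m; the calibration is good to about 2 mm. A picture is of the moment at which its call begins: read the wrist's pose just before it. calibration takes no time and is no camera call.
- ctrl.job_done(): hands the job in; it is judged then, once.
The state is a dict: "clock": time; "joints": joint angles; "joint_velocities": joint speeds; "effort": joint torques, N m; "tool_pos": TCP position; "eef_rot": TCP orientation; "ft_force": force on the tool from outside, world axes, zero at the start; "ft_torque": the same for the moment, N m; "width": finger opening in m; "gripper_force": force on a finger pad.
Only numpy, scipy, OpenCV 4.12 (cv2) and the standard library are available. Lean on these libraries where they do the work, as an engineer would, in place of code of your own. Each camera call takes 0.05 s, during which the arm holds its last target. There are 200 camera calls.

## Working session

There is one attempt and no reset: what is moved stays moved. The work goes in short steps, Python scripts to look and compute and a tool call to move; the robot and the scene stay as the last step left them, time stands still between calls to the robot, and variables do not carry over. Pictures are saved under pics/ and viewed, at most 13 in all, crops included, and the job is handed in when it is done.

Besides the shell and the picture viewer there is one more tool, called after "Call:" by a JSON object that holds its "name" and its "arguments", one argument or row to a line. servo_tool: Moves the arm, as the interface text tells. Its arguments: {"type":"object","properties":{"plan":{"type":"array","items":{"type":"number"}},"grip_force":{"type":"number"}},"required":["plan"]}

```bash
mkdir -p pics; ls
cat > h.py <<'E'
import numpy as np,cv2
from plant import ctrl
def save(n,im): cv2.imwrite('pics/'+n,cv2.cvtColor(im,cv2.COLOR_RGB2BGR))
def ray(name,u,v,z,T=None):
    c=ctrl.calibration(name)
    W=np.array(c["world_from_camera"]) if T is None else T@np.array(c["tool_from_camera"])
    d=W[:3,:3]@np.array([(u-c['cx'])/c['fx'],(v-c['cy'])/c['fy'],1]); o=W[:3,3]
    return o+d*(z-o[2])/d[2]
def proj(name,p):
    c=ctrl.calibration(name); W=np.linalg.inv(np.array(c["world_from_camera"]))
    q=W[:3,:3]@np.array(p)+W[:3,3]; return c['fx']*q[0]/q[2]+c['cx'],c['fy']*q[1]/q[2]+c['cy']
E
python3 - <<'E'
from h import *
o=ctrl.get_obs(); print(o)
print(ctrl.grasp_offset)
t=ctrl.snapshot("top"); s=ctrl.snapshot("side")
np.save('top0.npy',t);np.save('side0.npy',s)
save('top0.png',cv2.resize(t,(800,600),interpolation=cv2.INTER_CUBIC)); save('side0.png',cv2.resize(s,(800,600)))
for n in("top","side"):print(ctrl.calibration(n))
print(ray("top",0,0,0),ray("top",559,419,0))
E
```

```text
pics
{'clock': 0.0, 'joints': array([-1.29980489e+00,  4.87447904e-02,  9.75622246e-02,  1.62199398e+00,
       -1.73107379e-05,  1.44297917e+00]), 'joint_velocities': array([-0.0014357 ,  0.00130905, -0.00246589,  0.00101889, -0.00090617,
       -0.00036768]), 'effort': array([ 1.66593668e-04, -3.38786674e+01,  3.20011783e+01,  2.02283141e-02,
       -7.74211389e-05, -3.91001706e-06]), 'tool_pos': array([ 0.20367571, -0.48320729,  0.23010241]), 'eef_rot': array([-3.13922964e+00, -2.86235787e-04,  3.98808278e-01]), 'ft_force': array([-9.68738905e-04,  1.11033189e+00, -1.62595318e-01]), 'ft_torque': array([-0.06452582, -0.00282959, -0.06760455]), 'gripper_force': 0.0, 'width': 0.08520597156700749}
0.0187
{'fx': 418.0527158749918, 'fy': 418.0527158749918, 'cx': 280.0909354828189, 'cy': 214.61136586125835, 'world_from_camera': array([[-0.02606081, -0.99750878,  0.06555204,  0.40237868],
       [-0.99950602,  0.02484846, -0.01924241,  0.05952934],
       [ 0.0175656 , -0.06602113, -0.9976636 ,  1.0012369 ],
       [ 0.        ,  0.        ,  0.        ,  1.        ]])}
{'fx': 464.74204566181965, 'fy': 464.74204566181965, 'cx': 277.74970772257296, 'cy': 212.12446952823342, 'world_from_camera': array([[-0.89295672, -0.29330264,  0.34147015,  0.08868718],
       [-0.44996856,  0.60269322, -0.6590062 ,  0.83091063],
       [-0.01251349, -0.74211485, -0.67015593,  0.88647671],
       [ 0.        ,  0.        ,  0.        ,  1.        ]])}
[1.01314748 0.71398617 0.        ] [-0.02981245 -0.60315508  0.        ]
```

View pics/top0.png

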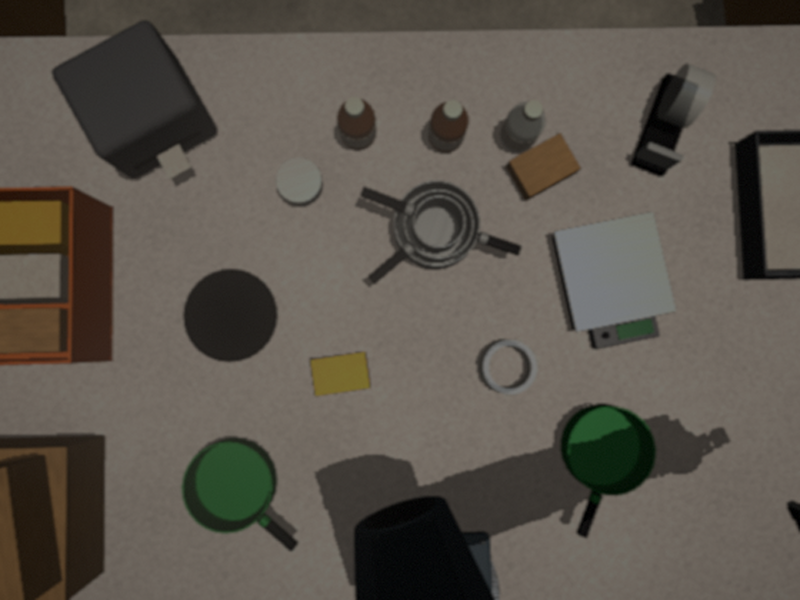

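The top view (800x600) shows the mat at (230,314), the nest at (437,225), the scale plate at (614,270), and two green decoy pans. The nest shows three handles: right (500,243), upper left (385,198) and lower left (385,266). The green pans at (230,485) and (607,450) are excluded by colour. I'll enlarge the nest to match each handle to its pan.

Run:
```python
from h import *
t=np.load('top0.npy');s=np.load('side0.npy')
c=t[115:205,240:375]; a=cv2.resize(c,(800,533),interpolation=cv2.INTER_CUBIC)
a=np.clip(a.astype(float)*1.7,0,255).astype('uint8')
save('nest.png',a)
```

```text
(no output)
```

View pics/nest.png

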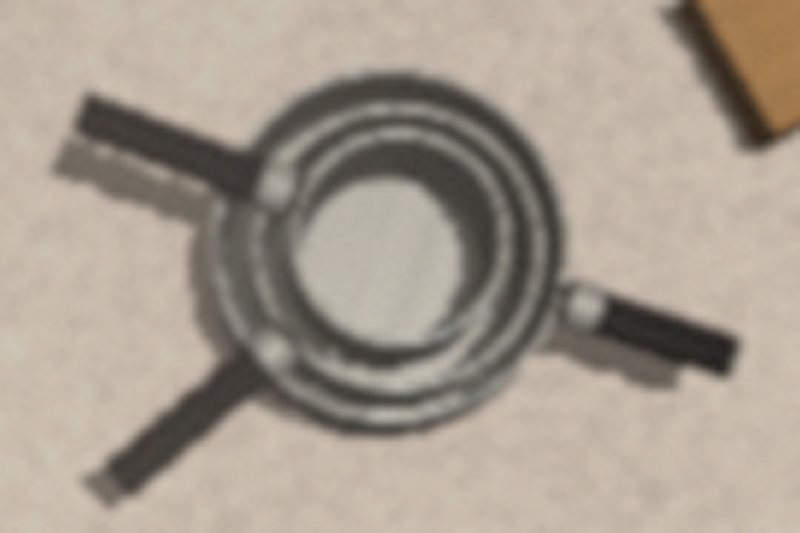

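View pics/side0.png

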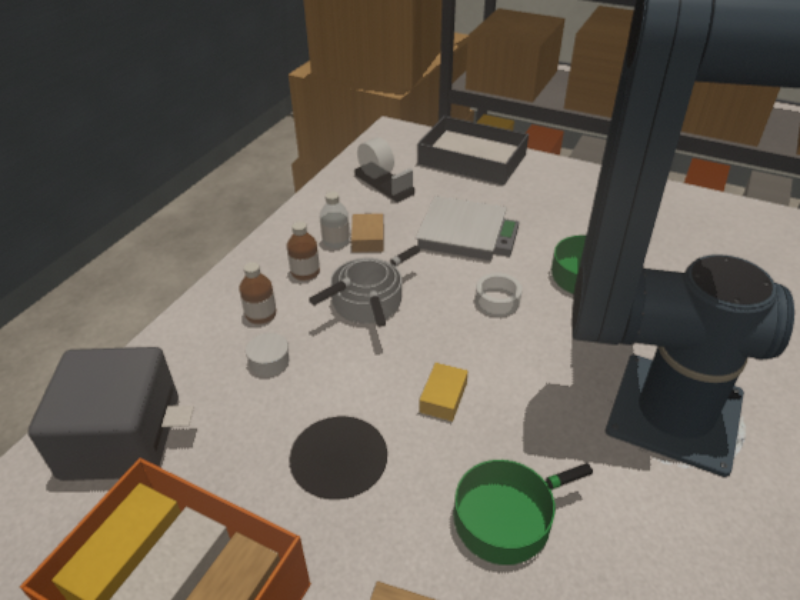

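The pans are told apart by bracket radius, enlarged crop: upper left (278,185) sits on the inner ring, so it's the small pan. Lower left (275,350) sits on the middle ring (medium), and right (585,305) sits outside the outer ring (large). That disagrees with the stated fan angles, so I'll confirm from close by. The side view agrees: the left handle (328,292) crosses the rims to the innermost pan.

```bash
cat > m.py <<'E'
from h import *
t=np.load('top0.npy')
g=t.max(2)
roi=np.zeros_like(g); roi[115:205,240:375]=1
m=((g<62)&(roi>0)).astype('uint8')
n,l,st,ce=cv2.connectedComponentsWithStats(m)
for i in range(1,n):
    if st[i,4]>30: print('dark',st[i],ce[i])
def crop(x,y): return 240+x/5.926,115+y/5.922
# handles: points (crop px), z of top face
for nm,z,A,B in(('small',.080,(85,112),(250,180)),('medium',.072,(112,482),(262,362)),('large',.064,(738,355),(605,310))):
    a=ray('top',*crop(*A),z)[:2];b=ray('top',*crop(*B),z)[:2];d=a-b
    print(nm,'end',a,'ang',np.degrees(np.arctan2(d[1],d[0])),'axis est',a-d/np.linalg.norm(d)*{'small':.131,'medium':.141,'large':.14}[nm])
print('large c',ray('top',*crop(385,253),.056)[:2],'small floor',ray('top',*crop(381,260),.012)[:2])
# mat, scale
m=((g<50)).astype('uint8');m[:,200:]=0;m[:180]=0;m[260:]=0
c=max(cv2.findContours(m,0,2)[0],key=cv2.contourArea);(u,v),r=cv2.minEnclosingCircle(c);e=cv2.fitEllipse(c)
print('mat',e,ray('top',*e[0],.004),'edges',ray('top',e[0][0]-e[1][0]/2,e[0][1],.004))
hsv=cv2.cvtColor(t,cv2.COLOR_RGB2HSV)
px=t[190,430];print(px,t[170,385])
m=(np.abs(t.astype(int)-px).max(2)<22).astype('uint8');m[:140]=0;m[240:]=0;m[:,:380]=0;m[:,480:]=0
m=cv2.morphologyEx(m,cv2.MORPH_OPEN,np.ones((5,5)))
c=max(cv2.findContours(m,0,2)[0],key=cv2.contourArea);R=cv2.minAreaRect(c)
print('scale',R,ray('top',*R[0],.034)); print([ray('top',*p,.034)[:2].round(3) for p in cv2.boxPoints(R)])
E
python3 m.py
```

```text
dark [353 115  19  25 134] [361.64925373 127.42537313]
dark [ 253  128  111   51 1007] [306.12015889 153.97020854]
dark [290 134  40  41 187] [317.58823529 149.42780749]
dark [291 139  33  29 266] [312.09398496 147.93609023]
dark [258 167  51  31 274] [276.05839416 184.19343066]
dark [289 175  25   9  56] [298.48214286 180.01785714]
small end [0.64503116 0.09458428] ang 66.03055048602539 axis est [ 0.59181248 -0.02511857]
medium end [0.50536277 0.0878446 ] ang 127.49021983005369 axis est [ 0.59117904 -0.02403287]
large end [ 0.54937324 -0.15251577] ang -110.21477634427266 axis est [ 0.59774887 -0.02113922]
large c [ 0.59354797 -0.0190475 ] small floor [ 0.59962094 -0.02100085]
mat ((160.75462341308594, 220.4479522705078), (61.996192932128906, 63.19401550292969), 57.72246170043945) [0.46106893 0.32426134 0.004     ] edges [0.46291049 0.39746506 0.004     ]
[120 123 119] [62 57 52]
scale ((427.8463439941406, 181.78292846679688), (100.0850601196289, 84.8592758178711), 77.90524291992188) [ 0.53445223 -0.30770043  0.034     ]
[array([ 0.632, -0.189]), array([ 0.671, -0.389]), array([ 0.437, -0.425]), array([ 0.401, -0.229])]
```

Call:
{"name": "servo_tool", "arguments": {
  "plan": [2,2.6,0,0,0,0.03,0,2,2.6,0,0,0,0.03,0,2,2.6,0,0,0,0.03,0,2,2.6,0,0,0,0.03,0,2,2.6,0,0,0,0.03,0,2,2.6,0,0,0,0.03,0,2,2.6,0,0,0,0.03,0,2,2.6,0,0,0,0.03,0],
  "grip_force": 100
}}

```text
clock: 0.77
tool_pos: [0.3643, -0.2742, 0.2308]
eef_rot: [-3.141, 0.0, 0.64]
ft_force: [0.5, -0.6, 0.4]
width: 0.0854
gripper_force: 0.0
```

Call:
{"name": "servo_tool", "arguments": {
  "plan": [2,2.6,0,0,0,0.03,0,2,2.6,0,0,0,0.03,0,2,2.6,0,0,0,0.03,0,2,2.6,0,0,0,0.03,0,2,2.6,0,0,0,0.03,0,2,2.6,0,0,0,0.03,0,2,2.6,0,0,0,0.03,0,2,2.6,0,0,0,0.03,0]
}}

```text
clock: 1.43
tool_pos: [0.5243, -0.0662, 0.2307]
eef_rot: [-3.141, 0.001, 0.881]
ft_force: [-0.4, -0.9, -0.1]
width: 0.0853
gripper_force: 0.0
```

Call:
{"name": "servo_tool", "arguments": {
  "plan": [2,2.6,0,0,0,0.05,0,2,2.6,0,0,0,0.06,0,2,2.6,0,0,0,0.06,0,2,2.6,0,0,0,0.06,0,2,2.6,0,0,0,0.04,0,0,0,0,0,0,0,0,0,0,0,0,0,0,0]
}}

```text
clock: 2.02
tool_pos: [0.6239, 0.0637, 0.2291]
eef_rot: [-3.139, 0.002, 1.151]
ft_force: [-0.1, 0.2, -0.1]
width: 0.0853
gripper_force: 0.0
```

```bash
cat >> h.py <<'E'
from scipy.spatial.transform import Rotation as Ro
def toolT():
    o=ctrl.get_obs();T=np.eye(4);T[:3,:3]=Ro.from_euler('xyz',o['eef_rot']).as_matrix();T[:3,3]=o['tool_pos'];return T
def wshot(n):
    T=toolT();w=ctrl.snapshot('wrist');np.save(n+'.npy',w);np.save(n+'_T.npy',T)
    save(n+'.png',np.clip(cv2.resize(w,(800,600),interpolation=cv2.INTER_CUBIC).astype(float)*1.4,0,255).astype('uint8'))
def wray(n,u,v,z): return ray('wrist',u*.7,v*.7,z,np.load(n+'_T.npy'))  # u,v in 800x600 view
E
python3 -c "
from h import *
o=ctrl.get_obs();print(o['tool_pos'],o['eef_rot'],o['joints'],o['ft_force'],o['clock']);wshot('w1')
print([ray('top',u*.7,v*.7,.034)[:2].round(4) for u,v in((555,231),(653,215),(674,312),(577,330))])"
```

```text
[0.62386509 0.06368829 0.22911819] [-3.13854097e+00  1.57009552e-03  1.15126668e+00] [-5.04420018e-03  3.27720079e-01  4.14886002e-01  1.66138783e+00
 -2.08171138e-04  1.98528453e+00] [-0.13866686  0.22777658 -0.12183179] 2.0167
[array([ 0.5841, -0.217 ]), array([ 0.6071, -0.3809]), array([ 0.4459, -0.4068]), array([ 0.4206, -0.246 ])]
```

View pics/w1.png

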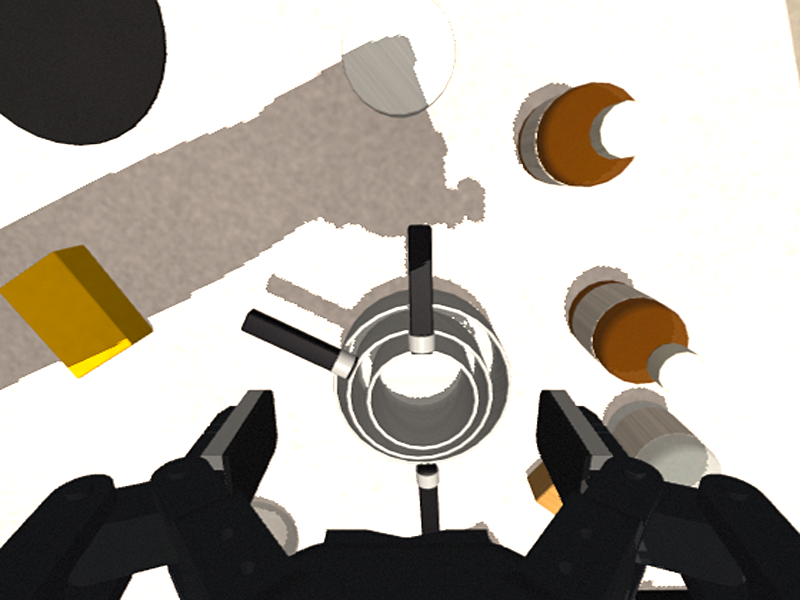

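The close view confirms it: the bar from (420,226) to (421,335) ends in a bracket on the innermost rim, so it's the small pan. The bar at (290,343) belongs to the middle pan and the bar at (428,500) to the large one.

```bash
python3 -c "
from h import *
for nm,z,A,B,L in(('small',.080,(420,226),(422,335),.131),('medium',.072,(248,322),(338,362),.141)):
    a=wray('w1',*A,z)[:2];b=wray('w1',*B,z)[:2];d=(a-b)/np.linalg.norm(a-b)
    print(nm,a,np.degrees(np.arctan2(d[1],d[0])),'axis',a-L*d,'grip',a-(L-.105)*d)
print('large rim c',wray('w1',421,375,.056))
"
```

```text
small [0.64923321 0.09731865] 67.54649921129935 axis [ 0.59919992 -0.02375022] grip [0.63930294 0.07328971]
medium [0.51091109 0.08418042] 129.70206965726572 axis [ 0.60098127 -0.02430166] grip [0.53390773 0.05648287]
large rim c [ 0.603763   -0.01070871  0.056     ]
```

Call:
{"name": "servo_tool", "arguments": {
  "plan": [0.4,0.2,-2,0,0,0.01,0,0.4,0.2,-2.5,0,0,0.01,0,0.4,0.2,-3,0,0,0,0,0.2,0.2,-3,0,0,0,0.2,0,0,-3,0,0,0,0.3,0,0,-2.5,0,0,0,0.4,0,0,-1.4,0,0,0,0.4,0,0,0,0,0,0,0.4]
}}

```text
clock: 2.73
tool_pos: [0.6334, 0.0687, 0.0524]
eef_rot: [-3.133, 0.004, 1.167]
ft_force: [-1.7, -0.3, -0.5]
width: 0.0512
gripper_force: 0.0
```

Call:
{"name": "servo_tool", "arguments": {
  "plan": [0,0,0,0,0,0,0.6,0,0,0,0,0,0,0.8,0,0,0,0,0,0,1,0,0,0,0,0,0,1,0,0,0,0,0,0,1,0,0,0,0,0,0,1,0,0,0,0,0,0,1,0,0,0,0,0,0,1]
}}

```text
clock: 3.4
tool_pos: [0.6395, 0.0705, 0.0594]
eef_rot: [3.138, -0.002, 1.169]
ft_force: [1.1, 1.6, 5.3]
width: 0.0136
gripper_force: 98.0
```

Call:
{"name": "servo_tool", "arguments": {
  "plan": [0,0,0.5,0,0,0,1,0,0,0.5,0,0,0,1,0,0,0.5,0,0,0,1,0,0,0.5,0,0,0,1,0,0,0,0,0,0,1,0,0,0,0,0,0,1]
}}

```text
clock: 3.9
tool_pos: [0.638, 0.0702, 0.0775]
eef_rot: [3.141, -0.0, 1.169]
ft_force: [0.7, 0.6, -2.6]
width: 0.0139
gripper_force: 97.5
```

```bash
python3 -c "
from h import *
o=ctrl.get_obs();print(o['tool_pos'],o['eef_rot'],o['ft_force'],o['ft_torque'],o['width'],o['gripper_force'])
wshot('w2');s=ctrl.snapshot('side')
a=cv2.imread('pics/w2.png');b=cv2.resize(cv2.cvtColor(s[140:260,190:320],cv2.COLOR_RGB2BGR),(400,370))
im=np.zeros((600,800,3),'uint8');im[:300,:400]=cv2.resize(a,(400,300));im[:370,400:]=b;cv2.imwrite('pics/c2.png',im[:370])"
```

```text
[0.63799553 0.07021737 0.07746958] [ 3.14138962e+00 -2.33726096e-04  1.16874394e+00] [ 0.66287948  0.61361813 -2.58079661] [ 0.15593023 -0.0474257  -0.06672365] 0.013879155259621757 97.51588582992554
```

View pics/c2.png

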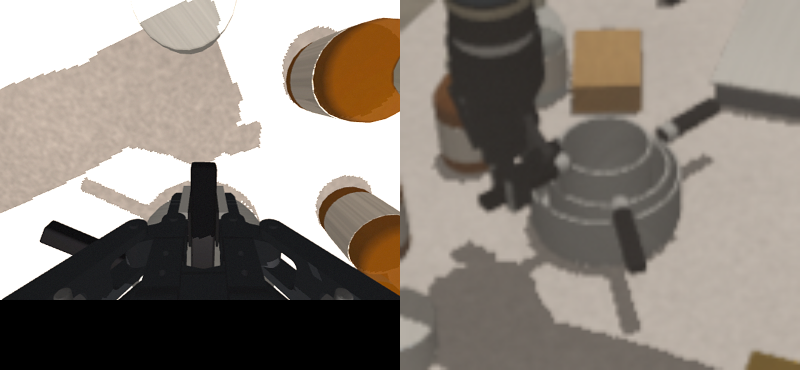

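Call:
{"name": "servo_tool", "arguments": {
  "plan": [0,0,1,0,0,0,1,0,0,2,0,0,0,1,0,0,3,0,0,0,1,0,0,2,0,0,0,1,-0.5,1.2,0,0,0,0,1,-0.8,2.2,0,0,0,0,1,-1.2,3.1,0,0,0,0,1,-1.2,3.1,0,0,0,0,1]
}}

```text
clock: 4.67
tool_pos: [0.5998, 0.1672, 0.1564]
eef_rot: [-3.14, 0.0, 1.167]
ft_force: [0.2, 1.0, -1.9]
width: 0.0135
gripper_force: 97.7
```

Call:
{"name": "servo_tool", "arguments": {
  "plan": [-1.2,3.1,0,0,0,0,1,-1.2,3.1,0,0,0,0,1,-1.2,3.1,0,0,0,0,1,-1.2,3.1,0,0,0,0,1,-1.2,3.1,0,0,0,0,1,-1.2,3.1,0,0,0,0,1,-1.2,3.1,0,0,0,0,1,-0.9,2.4,0,0,0,0,1]
}}

```text
clock: 5.33
tool_pos: [0.5051, 0.41, 0.1561]
eef_rot: [-3.139, 0.001, 1.171]
ft_force: [-0.4, -0.8, -2.2]
width: 0.0139
gripper_force: 97.7
```

Call:
{"name": "servo_tool", "arguments": {
  "plan": [-0.6,1.4,0,0,0,0,1,0,0,-1,0,0,0,1,0,0,-2,0,0,0,1,0,0,-2,0,0,0,1,0,0,-2,0,0,0,1,0,0,-1,0,0,0,1,0,0,0,0,0,0,1,0,0,0,0,0,0,1]
}}

```text
clock: 6.0
tool_pos: [0.5014, 0.4201, 0.0762]
eef_rot: [-3.14, 0.002, 1.168]
ft_force: [0.8, -0.1, -1.4]
width: 0.0134
gripper_force: 97.6
```

```bash
python3 -c "
from h import *
o=ctrl.get_obs();print(o['tool_pos'],o['eef_rot'],o['ft_force'],o['ft_torque'],o['joints'])
s=ctrl.snapshot('side');save('s3.png',cv2.resize(s[220:380,160:340],(675,600),interpolation=cv2.INTER_CUBIC))"
```

```text
[0.50137485 0.42005231 0.07623092] [-3.14048177e+00  2.33568012e-03  1.16793203e+00] [ 0.75499257 -0.13630663 -1.35168996] [ 0.17523432 -0.007917    0.01060019] [ 5.95069984e-01  4.05210301e-01  2.09691951e-01  1.37784291e+00
 -3.32497261e-04  2.56873233e+00]
```

View pics/s3.png

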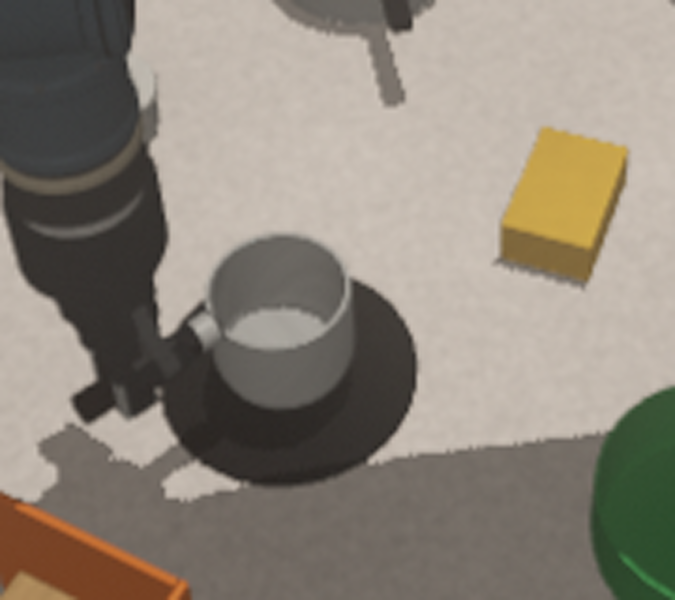

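The side crop shows the small pan level at (282,330), hovering over the mat (290,378). Next I'll lower it until it touches.

Call:
{"name": "servo_tool", "arguments": {
  "plan": [0,0,-0.5,0,0,0,1,0,0,-0.5,0,0,0,1,0,0,-0.4,0,0,0,1,0,0,-0.2,0,0,0,1,0,0,0,0,0,0,1]
}}

```text
clock: 6.47
tool_pos: [0.5014, 0.4209, 0.0605]
eef_rot: [-3.141, 0.001, 1.169]
ft_force: [0.4, -0.4, -2.2]
width: 0.0137
gripper_force: 97.7
```

Call:
{"name": "servo_tool", "arguments": {
  "plan": [0,0,-0.2,0,0,0,1,0,0,0,0,0,0,1,0,0,0,0,0,0,1]
}}

```text
clock: 6.72
tool_pos: [0.5018, 0.4212, 0.0593]
eef_rot: [-3.142, 0.0, 1.169]
ft_force: [-0.3, 0.0, -1.8]
width: 0.0139
gripper_force: 97.7
```

Call:
{"name": "servo_tool", "arguments": {
  "plan": [0,0,-0.2,0,0,0,1,0,0,0,0,0,0,1,0,0,0,0,0,0,1]
}}

```text
clock: 6.97
tool_pos: [0.5018, 0.4212, 0.0572]
eef_rot: [-3.141, 0.0, 1.169]
ft_force: [0.3, -0.3, -1.8]
width: 0.0136
gripper_force: 97.7
```

Call:
{"name": "servo_tool", "arguments": {
  "plan": [0,0,-0.2,0,0,0,1,0,0,0,0,0,0,1,0,0,0,0,0,0,1]
}}

```text
clock: 7.22
tool_pos: [0.5022, 0.4216, 0.0562]
eef_rot: [3.141, -0.001, 1.169]
ft_force: [-0.5, 0.4, 1.0]
width: 0.0136
gripper_force: 98.2
```

Call:
{"name": "servo_tool", "arguments": {
  "plan": [0,0,-0.15,0,0,0,1,0,0,0,0,0,0,1,0,0,0,0,0,0,1]
}}

```text
clock: 7.47
tool_pos: [0.5025, 0.4221, 0.0556]
eef_rot: [3.141, -0.003, 1.169]
ft_force: [-0.2, 1.9, 4.8]
width: 0.0138
gripper_force: 98.7
```

Call:
{"name": "servo_tool", "arguments": {
  "plan": [0,0,0,0,0,0,0.7,0,0,0,0,0,0,0.5,0,0,0,0,0,0,0.4,0,0,0,0,0,0,0.4,0,0,0,0,0,0,0.4,0,0,1,0,0,0,0.4,0,0,2,0,0,0,0.4,0,0,3,0,0,0,0.4]
}}

```text
clock: 8.13
tool_pos: [0.4997, 0.4197, 0.1109]
eef_rot: [-3.138, 0.006, 1.169]
ft_force: [0.4, 0.0, 0.7]
width: 0.0514
gripper_force: 0.0
```

Call:
{"name": "servo_tool", "arguments": {
  "plan": [0,0,3,0,0,0,0.3,0,0,3,0,0,0,0,0,-1,2,0,0,0,0,0,0,0,0,0,0,0,0,0,0,0,0,0,0]
}}

```text
clock: 8.55
tool_pos: [0.5031, 0.4117, 0.1969]
eef_rot: [3.139, -0.004, 1.168]
ft_force: [-0.3, 0.3, 0.5]
width: 0.0856
gripper_force: 0.0
```

```bash
python3 -c "
from h import *
o=ctrl.get_obs();print(o['tool_pos'],o['eef_rot'],o['ft_force'],o['width'])
t=ctrl.snapshot('top');np.save('top1.npy',t);s=ctrl.snapshot('side')
b=np.zeros((600,800,3),'uint8')
b[:300,:400]=cv2.resize(t[150:285,60:240],(400,300));b[:300,400:]=cv2.resize(t[100:220,240:400],(400,300));b[300:,:400]=cv2.resize(s[220:380,160:360],(400,300));b[300:,400:]=cv2.resize(s[140:260,180:340],(400,300))
save('c4.png',np.clip(b*1.4,0,255).astype('uint8'))"
```

```text
[0.50311347 0.41170911 0.19687639] [ 3.13864973 -0.00448411  1.16824345] [-0.33827135  0.32226516  0.49547796] 0.0855817729383067
```

View pics/c4.png

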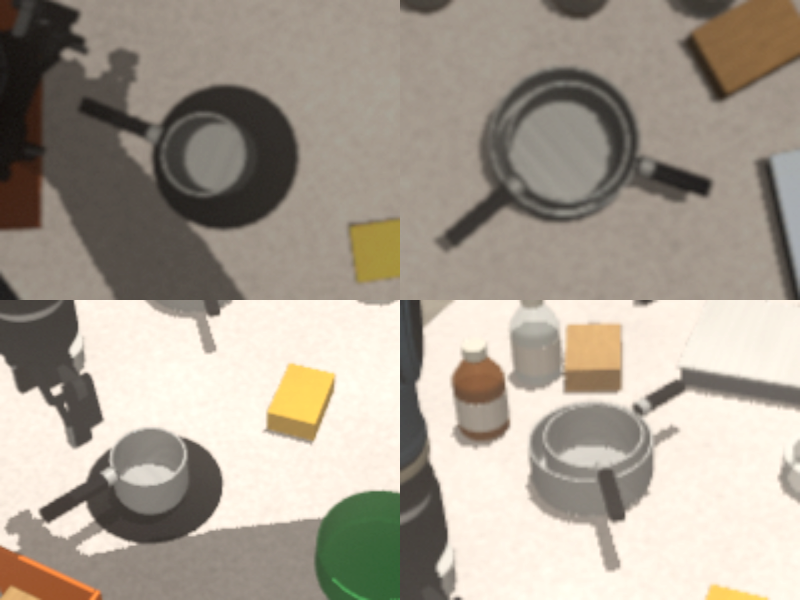

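The top and side crops show the small pan upright on the mat, about 1 cm off centre, with the medium pan still flat in the large one. Next is the medium handle.

Call:
{"name": "servo_tool", "arguments": {
  "plan": [0.2,-2,0,0,0,0.09,0,0.2,-3,0,0,0,0.09,0,0.2,-3,0,0,0,0.09,0,0.2,-3,0,0,0,0.09,0,0.2,-3,0,0,0,0.09,0,0.2,-3,0,0,0,0.09,0,0.3,-3,0,0,0,0.09,0,0.3,-3,0,0,0,0.09,0]
}}

```text
clock: 9.32
tool_pos: [0.5184, 0.1798, 0.1913]
eef_rot: [-3.137, -0.001, 1.894]
ft_force: [0.8, 0.2, -0.6]
width: 0.0856
gripper_force: 0.0
```

Call:
{"name": "servo_tool", "arguments": {
  "plan": [0.3,-3,0,0,0,0.09,0,0.3,-3,0,0,0,0.09,0,0.3,-3,0,0,0,0.09,0,0.2,-2.6,0,0,0,0.09,0,0,-1,-2,0,0,0,0,0,0,-2,0,0,0,0,0,0,0,0,0,0,0,0,0,0,0,0,0,0]
}}

```text
clock: 9.98
tool_pos: [0.5285, 0.0553, 0.1506]
eef_rot: [-3.136, -0.005, 2.249]
ft_force: [-0.1, -0.2, -0.3]
width: 0.0856
gripper_force: 0.0
```

```bash
python3 -c "
from h import *
o=ctrl.get_obs();print(o['tool_pos'],o['eef_rot'],o['joints'],o['ft_force'])
wshot('w5')"
```

```text
[0.52848243 0.0552929  0.15064165] [-3.13642288 -0.0046446   2.24853983] [-2.21234243e-02  6.88514627e-02 -3.91516501e-02  1.46973937e+00
  2.22809875e-04  8.70916615e-01] [-0.14407045 -0.17598755 -0.25607901]
```

View pics/w5.png

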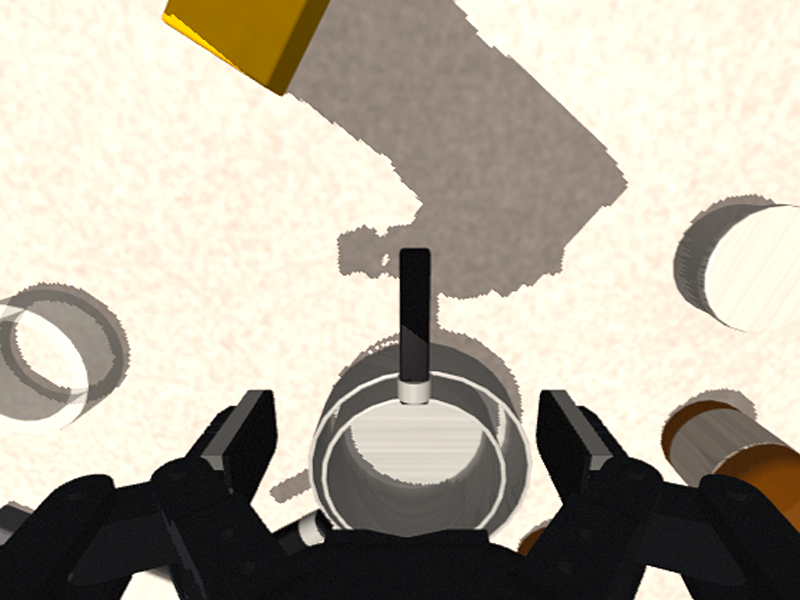

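The view shows the medium handle vertical in the picture, end (415,248) to bracket (414,382), centred between the fingers.

```bash
python3 -c "
from h import *
a=wray('w5',415,249,.072)[:2];b=wray('w5',414,380,.072)[:2];d=(a-b)/np.linalg.norm(a-b)
print(a,np.degrees(np.arctan2(d[1],d[0])),'axis',a-.141*d,'grip',a-.036*d)"
```

```text
[0.50817974 0.08764655] 128.72151207664695 axis [ 0.59638026 -0.02236103] grip [0.53069902 0.05955951]
```

Call:
{"name": "servo_tool", "arguments": {
  "plan": [0.2,0.4,-1.5,0,0,0,0,0,0,-2.5,0,0,0,0.2,0,0,-2.5,0,0,0,0.3,0,0,-2,0,0,0,0.4,0,0,-1.5,0,0,0,0.4,0,0,0,0,0,0,0.4,0,0,0,0,0,0,0.5,0,0,0,0,0,0,0.6],
  "grip_force": 110
}}

```text
clock: 10.7
tool_pos: [0.5342, 0.0597, 0.0557]
eef_rot: [3.139, 0.002, 2.25]
ft_force: [0.0, -0.1, -0.0]
width: 0.0344
gripper_force: 0.0
```

Call:
{"name": "servo_tool", "arguments": {
  "plan": [0,0,0,0,0,0,0.8,0,0,0,0,0,0,1,0,0,0,0,0,0,1,0,0,0,0,0,0,1,0,0,0,0,0,0,1,0,0,0,0,0,0,1,0,0,0,0,0,0,1]
}}

```text
clock: 11.28
tool_pos: [0.5341, 0.0592, 0.0559]
eef_rot: [3.139, 0.002, 2.249]
ft_force: [-1.3, -0.0, 6.3]
width: 0.0134
gripper_force: 108.0
```

Call:
{"name": "servo_tool", "arguments": {
  "plan": [0,0,0.5,0,0,0,1,0,0,0.5,0,0,0,1,0,0,0.5,0,0,0,1,0,0,0.5,0,0,0,1,0,0,0,0,0,0,1,0,0,0,0,0,0,1]
}}

```text
clock: 11.78
tool_pos: [0.5331, 0.0592, 0.074]
eef_rot: [3.141, 0.0, 2.249]
ft_force: [0.4, -0.6, -3.7]
width: 0.0132
gripper_force: 107.3
```

Call:
{"name": "servo_tool", "arguments": {
  "plan": [0,0,1,0,0,0,1,0,0,2,0,0,0,1,0,0,2,0,0,0,1,0,0,2,0,0,0,1,-0.3,-1,0,0,0,0,1,-0.6,-2,0,0,0,0,1,-0.8,-2.9,0,0,0,0,1,-0.8,-2.9,0,0,0,0,1]
}}

```text
clock: 12.45
tool_pos: [0.5068, -0.0298, 0.1429]
eef_rot: [-3.14, -0.001, 2.251]
ft_force: [0.3, -1.3, -3.7]
width: 0.0131
gripper_force: 107.5
```

Call:
{"name": "servo_tool", "arguments": {
  "plan": [-0.8,-2.9,0,0,0,0,1,-0.8,-2.9,0,0,0,0,1,-0.8,-2.9,0,0,0,0,1,-0.8,-2.9,0,0,0,0,1,-0.8,-2.9,0,0,0,0,1,-0.8,-2.8,0,0,0,0,1,-0.6,-2,0,0,0,0,1,-0.3,-1,0,0,0,0,1]
}}

```text
clock: 13.12
tool_pos: [0.4488, -0.2346, 0.1427]
eef_rot: [-3.139, -0.001, 2.245]
ft_force: [-0.3, 0.2, -4.1]
width: 0.0131
gripper_force: 107.6
```

Call:
{"name": "servo_tool", "arguments": {
  "plan": [0,0,-1,0,0,0,1,0,0,-2,0,0,0,1,0,0,-1.5,0,0,0,1,0,0,-0.4,0,0,0,1,0,0,0,0,0,0,1,0,0,0,0,0,0,1]
}}

```text
clock: 13.62
tool_pos: [0.4507, -0.2307, 0.0944]
eef_rot: [-3.142, -0.001, 2.25]
ft_force: [-0.2, 0.4, -3.8]
width: 0.0132
gripper_force: 107.5
```

```bash
python3 -c "
from h import *
o=ctrl.get_obs();print(o['tool_pos'],o['eef_rot'],o['ft_force'])
t=ctrl.snapshot('top');np.save('top2.npy',t);s=ctrl.snapshot('side')
b=np.zeros((600,800,3),'uint8')
b[:,:400]=cv2.resize(t[125:275,340:490],(400,600))[:,:];b[:300,:400]=cv2.resize(t[130:260,330:503],(400,300));b[:300,400:]=cv2.resize(s[120:210,250:370],(400,300));b[300:,:400]=cv2.resize(t[100:220,240:400],(400,300));b[300:,400:]=cv2.resize(s[140:260,180:340],(400,300))
save('c6.png',np.clip(b*1.4,0,255).astype('uint8'))"
```

```text
[ 0.45074025 -0.23074993  0.09437909] [-3.14154453e+00 -1.21791071e-03  2.25003469e+00] [-0.15276474  0.3590634  -3.75019158]
```

View pics/c6.png

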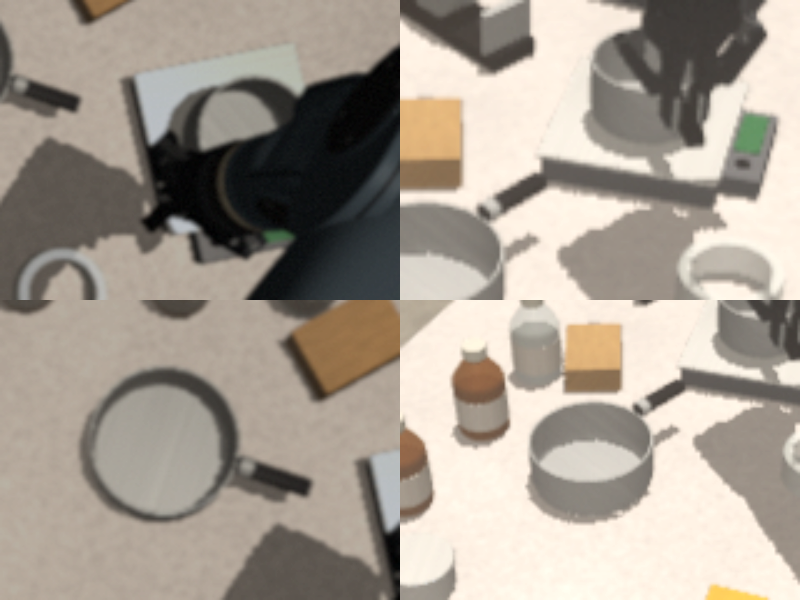

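The top crop shows the medium pan over the plate with its rim centre near (245,140). The large pan is still in its place with its handle to the right. I'll check the centring numerically.

```bash
python3 -c "
from h import *
print(ray('top',330+245/2.312,130+140/2.308,.103)[:2])
P=[ray('top',330+u/2.312,130+v/2.308,.034)[:2] for u,v in((135,77),(297,43))];print(P,np.linalg.norm(P[0]-P[1]))
e=P[1]-P[0];e/=np.linalg.norm(e);n=np.array([e[1],-e[0]]);print('centre',(P[0]+P[1])/2+.085*n,(P[0]+P[1])/2-.085*n)"
```

```text
[ 0.50517109 -0.29832446]
[array([ 0.58019505, -0.2166128 ]), array([ 0.61154078, -0.38434908])] 0.17064000975760288
centre [ 0.51231433 -0.31609502] [ 0.67942149 -0.28486686]
```

Call:
{"name": "servo_tool", "arguments": {
  "plan": [0,0,-0.3,0,0,0,1,0,0,-0.2,0,0,0,1,0,0,0,0,0,0,1,0,0,0,0,0,0,1]
}}

```text
clock: 14.05
tool_pos: [0.4509, -0.2318, 0.0899]
eef_rot: [3.142, 0.0, 2.249]
ft_force: [0.4, -0.4, -3.6]
width: 0.0129
gripper_force: 107.6
```

Call:
{"name": "servo_tool", "arguments": {
  "plan": [0.3,-0.8,0,0,0,0,1,0,0,-0.1,0,0,0,1,0,0,0,0,0,0,1,0,0,0,0,0,0,1]
}}

```text
clock: 14.38
tool_pos: [0.4538, -0.24, 0.0887]
eef_rot: [-3.142, -0.0, 2.248]
ft_force: [-0.2, -0.8, -3.5]
width: 0.0134
gripper_force: 107.6
```

Call:
{"name": "servo_tool", "arguments": {
  "plan": [0,0,-0.2,0,0,0,1,0,0,0,0,0,0,1,0,0,0,0,0,0,1]
}}

```text
clock: 14.63
tool_pos: [0.454, -0.24, 0.087]
eef_rot: [-3.142, 0.001, 2.249]
ft_force: [-0.3, -0.1, -1.2]
width: 0.0133
gripper_force: 107.8
```

Call:
{"name": "servo_tool", "arguments": {
  "plan": [0,0,-0.15,0,0,0,1,0,0,0,0,0,0,1,0,0,0,0,0,0,1]
}}

```text
clock: 14.88
tool_pos: [0.4541, -0.24, 0.0864]
eef_rot: [3.141, 0.001, 2.249]
ft_force: [-2.4, 1.1, 3.3]
width: 0.0134
gripper_force: 108.5
```

Call:
{"name": "servo_tool", "arguments": {
  "plan": [0,0,0,0,0,0,0.7,0,0,0,0,0,0,0.5,0,0,0,0,0,0,0.4,0,0,0,0,0,0,0.4,0,0,0,0,0,0,0.4,0,0,1,0,0,0,0.4,0,0,2,0,0,0,0.4,0,0,3,0,0,0,0.4]
}}

```text
clock: 15.55
tool_pos: [0.4519, -0.2384, 0.1433]
eef_rot: [-3.14, -0.006, 2.249]
ft_force: [-0.1, 0.4, -0.2]
width: 0.0513
gripper_force: 0.0
```

Call:
{"name": "servo_tool", "arguments": {
  "plan": [0,0,3,0,0,0,0.2,0.2,1.6,1,0,0,-0.04,0,0.2,2.6,0,0,0,-0.05,0,0.2,3.4,0,0,0,-0.06,0,0.3,3.4,0,0,0,-0.06,0,0.3,3.4,0,0,0,-0.06,0,0.3,3.4,0,0,0,-0.06,0,0.3,3.4,0,0,0,-0.06,0]
}}

```text
clock: 16.22
tool_pos: [0.472, -0.0263, 0.1864]
eef_rot: [3.14, 0.001, 1.855]
ft_force: [1.9, -0.0, 0.4]
width: 0.0857
gripper_force: 0.0
```

Call:
{"name": "servo_tool", "arguments": {
  "plan": [0.3,3.4,0,0,0,-0.06,0,0.3,3.4,0,0,0,-0.06,0,0.3,3.4,0,0,0,-0.06,0,0.3,3.4,0,0,0,-0.06,0,0.3,3.4,0,0,0,-0.06,0,0.3,3.4,0,0,0,-0.06,0,0.3,3.4,0,0,0,-0.06,0,0.3,3.4,0,0,0,-0.06,0]
}}

```text
clock: 16.88
tool_pos: [0.4959, 0.2461, 0.1863]
eef_rot: [3.14, -0.001, 1.376]
ft_force: [0.4, -0.0, -0.0]
width: 0.0855
gripper_force: 0.0
```

```bash
python3 -c "
from h import *
o=ctrl.get_obs();print(o['tool_pos'],o['eef_rot'],o['ft_force'],o['clock'])
t=ctrl.snapshot('top');np.save('top3.npy',t);s=ctrl.snapshot('side')
b=np.zeros((600,800,3),'uint8')
b[:300,:400]=cv2.resize(t[130:260,330:503],(400,300));b[:300,400:]=cv2.resize(s[120:210,250:370],(400,300));b[300:,:400]=cv2.resize(t[100:220,240:400],(400,300));b[300:,400:]=cv2.resize(s[220:380,160:360],(400,300))
save('c7.png',np.clip(b*1.4,0,255).astype('uint8'))"
```

```text
[0.49593279 0.24606702 0.18630407] [ 3.14040239e+00 -5.72900726e-04  1.37605182e+00] [ 0.39607423 -0.04442759 -0.02805005] 16.8833
```

View pics/c7.png

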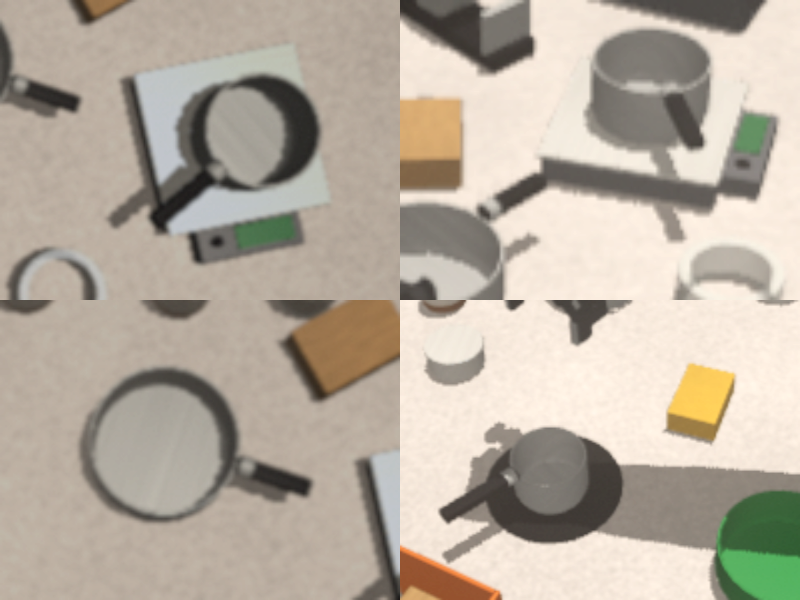

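The crops show the medium pan upright on the plate, rim centre near (255,132), and the large pan unmoved. The small pan is still standing on the mat. I'll work out how well the medium pan is centred.

```bash
python3 -c "
from h import *
f=lambda u,v,z:ray('top',330+u/2.312,130+v/2.308,z)[:2]
print('rim',f(255,131,.094),f(192,131,.094),f(319,131,.094),'handle end',f(160,222,.102))
print('plate',np.mean([f(*p,.034) for p in((135,77),(295,43),(328,202),(165,232))],0))
g=lambda u,v,z:ray('top',240+u/2.5,100+v/2.5,z)[:2]
print('large rim',g(161,144,.056),'h',g(309,188,.064),g(250,171,.064))
"
```

```text
rim [ 0.51459361 -0.31192526] [ 0.51602385 -0.25165183] [ 0.51313726 -0.37329884] handle end [ 0.42996273 -0.21475513]
plate [ 0.51539696 -0.3115104 ]
large rim [ 0.5938597  -0.01775451] h [ 0.54884172 -0.15036151] [ 0.56564382 -0.09722899]
```

Call:
{"name": "servo_tool", "arguments": {
  "plan": [0.1,3.4,0,0,0,-0.04,0,0.1,3.4,0,0,0,-0.04,0,0.1,3.4,0,0,0,-0.04,0,0.1,3.4,0,0,0,-0.04,0,0.1,2.5,0,0,0,-0.03,0,0.1,1.6,0,0,0,-0.02,0,0,0,-1,0,0,0,0,0,0,-2,0,0,0,0]
}}

```text
clock: 17.65
tool_pos: [0.5036, 0.4225, 0.1583]
eef_rot: [3.138, -0.005, 1.171]
ft_force: [-0.3, 0.4, -0.4]
width: 0.0853
gripper_force: 0.0
```

Call:
{"name": "servo_tool", "arguments": {
  "plan": [0,0,-2.5,0,0,0,0,0,0,-2.5,0,0,0,0.2,0,0,-2.5,0,0,0,0.3,0,0,-1.5,0,0,0,0.4,0,0,-1,0,0,0,0.4,0,0,0,0,0,0,0.4,0,0,0,0,0,0,0.5,0,0,0,0,0,0,0.6]
}}

```text
clock: 18.32
tool_pos: [0.5029, 0.4213, 0.0572]
eef_rot: [3.14, -0.002, 1.168]
ft_force: [-0.7, 0.2, 0.3]
width: 0.0343
gripper_force: 0.0
```

Call:
{"name": "servo_tool", "arguments": {
  "plan": [0,0,0,0,0,0,0.8,0,0,0,0,0,0,1,0,0,0,0,0,0,1,0,0,0,0,0,0,1,0,0,0,0,0,0,1,0,0,0,0,0,0,1,0,0,0,0,0,0,1]
}}

```text
clock: 18.9
tool_pos: [0.5031, 0.4224, 0.0572]
eef_rot: [3.14, -0.004, 1.169]
ft_force: [1.2, 2.4, 5.6]
width: 0.0135
gripper_force: 107.7
```

Call:
{"name": "servo_tool", "arguments": {
  "plan": [0,0,0.5,0,0,0,1,0,0,1,0,0,0,1,0,0,1,0,0,0,1,0,0,2,0,0,0,1,0,0,2,0,0,0,1,0,0,2,0,0,0,1,0,0,0,0,0,0,1,0,0,0,0,0,0,1]
}}

```text
clock: 19.57
tool_pos: [0.5028, 0.4218, 0.142]
eef_rot: [3.14, -0.003, 1.169]
ft_force: [-0.1, -0.5, -2.9]
width: 0.0135
gripper_force: 107.7
```

Call:
{"name": "servo_tool", "arguments": {
  "plan": [0,-1,0,0,0,0.05,1,0,-2,0,0,0,0.1,1,0,-2.4,0,0,0,0.12,1,0,-2.4,0,0,0,0.12,1,0,-2.4,0,0,0,0.12,1,0,-2.4,0,0,0,0.12,1,0,-2.4,0,0,0,0.12,1,0,-2.4,0,0,0,0.12,1]
}}

```text
clock: 20.23
tool_pos: [0.5001, 0.2456, 0.1376]
eef_rot: [-3.137, -0.001, 2.045]
ft_force: [1.8, 0.4, -1.1]
width: 0.0132
gripper_force: 107.6
```

Call:
{"name": "servo_tool", "arguments": {
  "plan": [0,-2.4,0,0,0,0.12,1,0,-2.4,0,0,0,0.12,1,0,-2.4,0,0,0,0.12,1,0,-2.4,0,0,0,0.12,1,0,-2.4,0,0,0,0.12,1,0,-2.4,0,0,0,0.12,1,0,-2.4,0,0,0,0.12,1,0,-2.4,0,0,0,0.12,1]
}}

```text
clock: 20.9
tool_pos: [0.4998, 0.054, 0.1378]
eef_rot: [-3.141, -0.005, 3.005]
ft_force: [1.1, 0.5, -2.8]
width: 0.0132
gripper_force: 107.6
```

Call:
{"name": "servo_tool", "arguments": {
  "plan": [0,-2.4,0,0,0,0.12,1,0,-2.4,0,0,0,0.12,1,0,-2.4,0,0,0,0.12,1,0,-2.4,0,0,0,0.12,1,0,-1.6,0,0,0,0.07,1,0,-1,0,0,0,0.05,1,0,0,0,0,0,0,1,0,0,0,0,0,0,1]
}}

```text
clock: 21.57
tool_pos: [0.5004, -0.0667, 0.1383]
eef_rot: [3.139, -0.003, -2.687]
ft_force: [-0.1, 1.2, -1.2]
width: 0.0133
gripper_force: 107.6
```

```bash
python3 -c "
from h import *
o=ctrl.get_obs();print(o['tool_pos'],o['eef_rot'],o['ft_force'],o['clock'],o['joints'])
t=ctrl.snapshot('top');np.save('top4.npy',t);s=ctrl.snapshot('side')
b=np.zeros((300,800,3),'uint8')
b[:,:400]=cv2.resize(t[100:220,240:400],(400,300));b[:,400:]=cv2.resize(s[120:270,180:380],(400,300))
save('c8.png',np.clip(b*1.4,0,255).astype('uint8'))"
```

```text
[ 0.50039092 -0.06672459  0.13834418] [ 3.13876302e+00 -2.87803288e-03 -2.68702253e+00] [-0.14176135  1.18852985 -1.19164999] 21.5667 [-2.65620607e-01 -7.75112299e-04 -1.35045597e-01  1.44055542e+00
  2.28842709e-04 -7.20187121e-01]
```

View pics/c8.png

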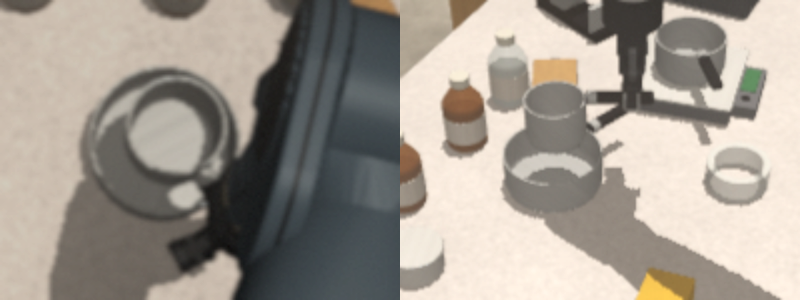

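The top crop shows the small pan hanging above the large one, rim centre near (176,123), handle toward the lower right, and the side view has it level.

```bash
python3 -c "
from h import *
g=lambda u,v,z:ray('top',240+u/2.5,100+v/2.5,z)[:2]
print('small rim',g(176,126,.149),'floor',g(167,137,.089),'large rim',g(163,142,.056))"
```

```text
small rim [ 0.58978561 -0.02301459] floor [ 0.59331249 -0.02055413] large rim [ 0.59567019 -0.01964342]
```

Call:
{"name": "servo_tool", "arguments": {
  "plan": [0.3,0,-1,0,0,0,1,0,0,-2,0,0,0,1,0,0,-2,0,0,0,1,0,0,-1.5,0,0,0,1,0,0,-0.7,0,0,0,1,0,0,0,0,0,0,1,0,0,0,0,0,0,1]
}}

```text
clock: 22.25
tool_pos: [0.5046, -0.0662, 0.0679]
eef_rot: [3.141, -0.001, -2.684]
ft_force: [-0.8, -0.5, -2.1]
width: 0.0132
gripper_force: 107.6
```

Call:
{"name": "servo_tool", "arguments": {
  "plan": [0,0,-0.3,0,0,0,1,0,0,0,0,0,0,1,0,0,0,0,0,0,1]
}}

```text
clock: 22.5
tool_pos: [0.5056, -0.067, 0.0663]
eef_rot: [-3.14, 0.001, -2.684]
ft_force: [-0.2, 0.3, -2.5]
width: 0.0133
gripper_force: 107.6
```

Call:
{"name": "servo_tool", "arguments": {
  "plan": [0,0,-0.3,0,0,0,1,0,0,-0.3,0,0,0,1,0,0,0,0,0,0,1,0,0,0,0,0,0,1]
}}

```text
clock: 22.83
tool_pos: [0.5045, -0.0668, 0.0589]
eef_rot: [3.141, -0.001, -2.685]
ft_force: [0.2, 0.3, -2.8]
width: 0.0135
gripper_force: 107.6
```

Call:
{"name": "servo_tool", "arguments": {
  "plan": [0,0,-0.2,0,0,0,1,0,0,0,0,0,0,1,0,0,0,0,0,0,1]
}}

```text
clock: 23.08
tool_pos: [0.5052, -0.0669, 0.0578]
eef_rot: [-3.141, 0.001, -2.684]
ft_force: [-1.2, -0.2, 0.8]
width: 0.0134
gripper_force: 108.0
```

Call:
{"name": "servo_tool", "arguments": {
  "plan": [0,0,-0.1,0,0,0,1,0,0,0,0,0,0,1,0,0,0,0,0,0,1]
}}

```text
clock: 23.33
tool_pos: [0.5049, -0.0672, 0.0574]
eef_rot: [-3.141, -0.0, -2.685]
ft_force: [-3.4, -1.3, 4.6]
width: 0.0137
gripper_force: 108.6
```

Call:
{"name": "servo_tool", "arguments": {
  "plan": [0,0,0,0,0,0,0.7,0,0,0,0,0,0,0.5,0,0,0,0,0,0,0.4,0,0,0,0,0,0,0.4,0,0,0,0,0,0,0.4,0,0,1,0,0,0,0.4,0,0,2,0,0,0,0.4,0,0,3,0,0,0,0.4]
}}

```text
clock: 24.0
tool_pos: [0.5024, -0.0661, 0.1143]
eef_rot: [3.137, -0.005, -2.684]
ft_force: [-0.3, 0.2, 0.6]
width: 0.0511
gripper_force: 0.0
```

Call:
{"name": "servo_tool", "arguments": {
  "plan": [0,0,3,0,0,0,0.2,-1,0,3,0,0,0,0,-2,0,2,0,0,0,0,-3,0,0,0,0,0,0,-3,0,0,0,0,0,0,-2,0,0,0,0,0,0,0,0,0,0,0,0,0,0,0,0,0,0,0,0]
}}

```text
clock: 24.67
tool_pos: [0.3948, -0.0669, 0.1974]
eef_rot: [-3.14, 0.002, -2.685]
ft_force: [0.6, -0.6, 0.3]
width: 0.0855
gripper_force: 0.0
```

```bash
python3 -c "
from h import *
o=ctrl.get_obs();print(o['tool_pos'],o['ft_force'],o['clock'])
t=ctrl.snapshot('top');np.save('top5.npy',t);s=ctrl.snapshot('side')
b=np.zeros((300,800,3),'uint8')
b[:,:400]=cv2.resize(t[100:220,240:400],(400,300));b[:,400:]=cv2.resize(s[120:270,180:380],(400,300))
save('c9.png',np.clip(b*1.4,0,255).astype('uint8'))"
```

```text
[ 0.39476972 -0.06688583  0.19735355] [ 0.61293909 -0.55710407  0.27548384] 24.6667
```

View pics/c9.png

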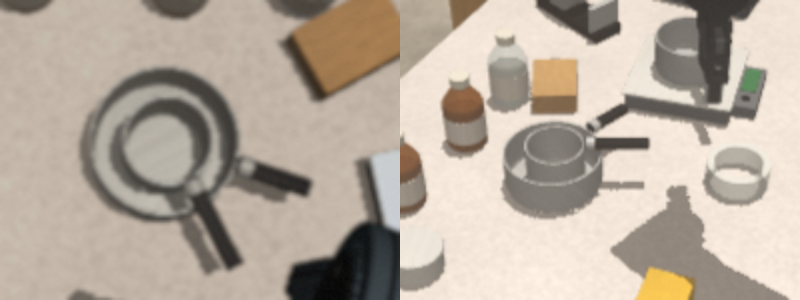

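The small pan sits flat and centred in the large pan, its handle about 45° from the large one, and the gripper is clear.

```bash
python3 -c "
from plant import ctrl
print(ctrl.job_done())"
```

```text
the job is handed in; nothing more can be done
None
```

The job is handed in at about 25 s (no verdict was shown): by the camera views the medium pan stands centred on the scale and the small pan sits flat inside the unmoved large one, its handle about 45° from the large handle, with everything released.

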